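# Check the height of a fresh casting with a bridge gauge

### The arm

A 7-joint arm with a two-finger parallel gripper is mounted at the origin on the work surface. World frame = base frame: x ahead of the robot, y to its left, z up, the work surface at z = 0. Lengths are in m, angles in rad, forces in N, time in s.
With the tool pointing down it reaches from about 0.4 to 0.85 m from the base axis. Payload 10.4 kg.
Tool frame: the origin (TCP) lies between the finger pads; the fingertips stand manip.tip_extent ahead of it and the grasp point (between the pads) lies 6 mm ahead of it (manip.tip_extent is the distance from the TCP to the fingertips, in m); z points along the fingers, y is the line along which they close (so a half turn about z gives the same grasp; the last joint's range is limited). The gripper opens to 85 mm and grips with 20 to 120 N. Pads are 22 mm wide; open, the fingers measure 114 mm over their backs; the gripper's body (76 mm by 85 mm) begins 54 mm behind the grasp point. The pads swing forward as they close: fully open they stand 13 mm farther back than shut.
Start: joints at [-1.165, 0.332, -0.065, 1.46, 0.022, 1.35, -0.088], TCP at [0.26, 0.568, 0.22] pointing down, gripper open.
Joint ranges: [-2.6, 2.6], [-0.5, 2.12], [-1.47, 1.34], [0.16, 2.42], [-1.27, 4.41], [0.06, 2.06], [-2.6, 2.6]. Speed limits (rad/s): [2.22, 2.22, 2.79, 2.79, 3.14, 3.14, 3.14].

### API

Orientations are given as a unit quaternion [x, y, z, w].
In Python, from workcell import get_obs, optics, workorder, manip gives the robot as it stands.
- The arm moves only by the tool jog_arm, never from a script. Its argument "increments" is a list of rows, each a list of 7 numbers: the shift along the tool's x, y, z in m, then the turn, a rotation vector about the tool's x, y, z in rad, then the opening, from -1 (shut) to 1 (fully open). A call has 1 to 5 rows; each row is the pose to reach, as a shift and turn from the pose commanded when the call began, along the tool's axes at that moment; what a row does not reach only later rows make up. A row lasts 1/12 s, in which the tool goes at most 41.7 mm and 7.16 degrees, less where a joint would pass 70% of its speed; a pose out of reach is approached as far as the arm can. A call with a gripper value outside its range is refused whole. The fingers move at their own pace and stop on an object; "grip_force" is the grip in N (left out, the last holds). Time passes only in rows, so rows that repeat a pose let the fingers close. It gives the time, the measured TCP pose, the force, the opening and the grip force at its end, in the units of the state.
- get_obs(): the state, without advancing time (a new reading comes with each control period).
- optics.camera(name): name is "scene" or "top"; returns a dict with "color" (400x640x3 uint8, red, green, blue), "depth" (400x640 float32, m along the optical axis (not along the pixel's ray), 0 where there is no reading), "K" (3x3 intrinsics, pixels), "R" (3x3) and "t" (3): a world point X has camera coordinates R X + t. Camera axes: x right, y down, z forward; pixel columns grow to the right and rows downward; lengths in m; the calibration is good to about 2 mm. A picture is of the moment at which its call begins.
- workorder.hand_in(): hands the job in; it is judged then, once.
The state is a dict: "clock": time; "joint_pos": joint angles; "joint_velocities": joint speeds; "tau": joint torques, N m; "position": TCP position; "ee_rot": TCP orientation; "ft_force": force on the tool from outside, world axes, zero at the start; "torque": the same for the moment, N m; "grip_width": opening from 0.0 (shut) to 1.0 (fully open); "grasp_force": force on a finger pad.
Only numpy, scipy, OpenCV 4.12 (cv2) and the standard library are available. Lean on these libraries where they do the work, as an engineer would, in place of code of your own. Each camera call takes 0.05 s, during which the arm holds its last target. There are 200 camera calls.

### The job

Lift the aluminium casting out of the leaning mould and stand it on its base on the dark surface plate. Then set the bridge gauge astride it, legs flat on the plate and the sprung foot resting on the middle of the rib, so that it reads the casting's height, and let go. Set both down gently without dropping them, and leave the V-block, bottle, motor and screwdriver where they are.

Things in the scene. Friction and masses are not known exactly. Their poses are not given: they have to be found in the camera images.
- casting: Aluminium casting, 0.3 to 0.5 kg: flat base 60 (x) x 100 (y) x 12 mm with a rib 28 (x) x 94 (y) mm along its middle, 40 mm high in all. Origin: centre of the base's underside; z: up through the rib; x: across the rib. At the start it lies in the mould, base down, its z leaning 30 degrees (0.52 rad) from vertical, square to the mould's face.
- rib_top (a point): Middle of the top of the casting's rib, 40 mm above the casting's origin.
- mould: Fixed dark steel lower mould half, 120 x 180 mm, on a blue cradle. Origin: on the bench below the centre of its upper face, which is at z 90 mm and leans 30 degrees: normal (-0.50, 0, 0.87), up-slope (0.87, 0, 0.50). The casting's base sits in a cavity 64 x 104 x 10 mm deep (2 mm of it proud). Two guide pins, diameter 16, 32 mm long, stand on the face 45 mm up-slope, 75 mm to either side (y).
- mould_cavity (a point): Centre of the mould cavity's floor.
- frame_bar (a point): Middle of the top crossbar (along y, z 0.32 m) of the mould's clamp frame, which stands open behind the casting and leans over it: fixed 16 mm steel bars, two posts at y +-80 mm rising 200 mm square to the mould's face from 109 mm up-slope of its centre, and crossbars 120 and 200 mm out from the face. It bars the way straight up; the way square to the face is free.
- plate: Fixed dark stone surface plate on the bench, 170 (x) x 280 (y) x 40 mm. Origin: centre of its underside, so its top is at z 40 mm. The gauge stands near one end (y) and the V-block near the other.
- gauge: Loose steel bridge gauge, 0.4 to 0.7 kg. Two legs 12 (x) x 40 (y) x 60 mm, 76 mm clear between them along x; a bridge 100 (x) x 40 (y) mm from z 60 to 74 mm; on it a black square grip 28 x 28 mm from z 74 to 114 mm. Origin: midway between the legs, level with their undersides; z up. It straddles the casting with its x across the rib.
- gauge_foot (a joint): Slide of the gauge's sprung foot, a steel disc 18 mm in diameter below the middle of the bridge. 0 to 48 mm, 0 = fully down, grows as the foot is pushed up: the height read is this value plus 5 mm (so 35 mm on a 40 mm part). The spring pushes down with 1 to 2 N.
- foot_tip (a point): Centre of the underside of the gauge's foot, on the gauge's z axis.
- vblock: Bystander: loose steel V-block, 46 x 40 x 44 mm, on the plate. Origin: centre of its underside.
- bottle: Bystander: loose white bottle, 52 mm in diameter, 180 mm tall, standing beside the mould. Origin: centre of its underside.
- motor: Bystander: loose small motor on a foot plate, 80 x 46 x 49 mm, on the other side of the mould. Origin: centre of its underside.
- driver: Bystander: loose screwdriver lying on the bench beyond the work, about 200 mm long and 30 mm thick. Origin: middle of its underside.
Not all that is in view belongs to the job. Leave any yellow look-alike of the gauge alone.

How it is judged:
By the outcome, as a careful person would: the job done as asked, in the order asked, and still so for the second after the job is handed in, with the robot touching nothing.
It also fails if it takes over 64 s, if anything falls off the work surface, if the arm or the gripper's body presses on something with over 40 N, if the wrist force passes 120 N, or if a joint passes its speed limit or range.

## Working session

There is one attempt and no reset: what is moved stays moved. The work goes in short steps, Python scripts to look and compute and a tool call to move; the robot and the scene stay as the last step left them, time stands still between calls to the robot, and variables do not carry over. Pictures are saved under pics/ and viewed, at most 10 in all, crops included, and the job is handed in when it is done.

Besides the shell and the picture viewer there is one more tool, called after "Emit:" in YAML: its name, and indented under it one key for each argument. jog_arm: Moves the arm, as the interface text tells. Its arguments: {"type":"object","properties":{"increments":{"type":"array"},"grip_force":{"type":"number"}},"required":["increments"]}

```bash
ls; mkdir -p pics; cat > h.py <<'E'
import numpy as np, cv2
from scipy.spatial.transform import Rotation as R
from workcell import get_obs, optics, workorder, manip
def snap(n,fn=None):
    c=optics.camera(n)
    if fn: cv2.imwrite('pics/'+fn,c['color'][:,:,::-1])
    return c
def pts(c):
    d=c['depth'];v,u=np.mgrid[:d.shape[0],:d.shape[1]]
    K=c['K'];P=np.stack([(u-K[0,2])/K[0,0]*d,(v-K[1,2])/K[1,1]*d,d],-1)
    return (P-c['t'])@c['R']   # R^T (P-t)
def ray(c,u,v,z):
    K=c['K'];r=c['R'].T@np.array([(u-K[0,2])/K[0,0],(v-K[1,2])/K[1,1],1.]);o=-c['R'].T@c['t']
    return o+r*(z-o[2])/r[2]
E
python3 - <<'E'
from h import *
o=get_obs();print(o);print(manip.tip_extent)
for n in('scene','top'):
    c=snap(n,n+'0.png');print(n,c['K'].round(1).tolist(),(-c['R'].T@c['t']).round(3),c['R'][2].round(2),(c['depth']>0).mean())
    np.savez(n+'0.npz',**c)
E
```

```text
pics
{'clock': 0.0, 'joint_pos': array([-1.16458791,  0.33285605, -0.06470681,  1.46092805,  0.02159283,
        1.34989643, -0.0885134 ]), 'joint_velocities': array([ 0.00049866,  0.00081142, -0.00084007, -0.00079601, -0.00083618,
       -0.00055797,  0.00055098]), 'tau': array([ 6.59323123e-04, -6.25442576e+01,  4.97101061e-02, -3.91612995e+01,
        1.63618522e-02,  9.98524687e-03,  1.15078123e-05]), 'position': array([0.25970663, 0.56806463, 0.21943217]), 'ee_rot': array([ 2.12759320e-01,  9.77104389e-01, -6.85734137e-04, -1.21004740e-04]), 'ft_force': array([-0.03374995, -0.22365328, -0.36973435]), 'torque': array([-0.03649218, -0.02022669, -0.01481603]), 'grasp_force': 0.0, 'grip_width': 0.9961705288000468}
0.025
scene [[498.3, 0.0, 326.0], [0.0, 498.3, 210.5], [0.0, 0.0, 1.0]] [0.997 0.478 1.273] [-0.37 -0.39 -0.84] 0.99590625
top [[406.5, 0.0, 322.7], [0.0, 406.5, 197.7], [0.0, 0.0, 1.0]] [0.401 0.012 1.15 ] [ 0.12  0.   -0.99] 0.9960859375
```

View pics/scene0.png

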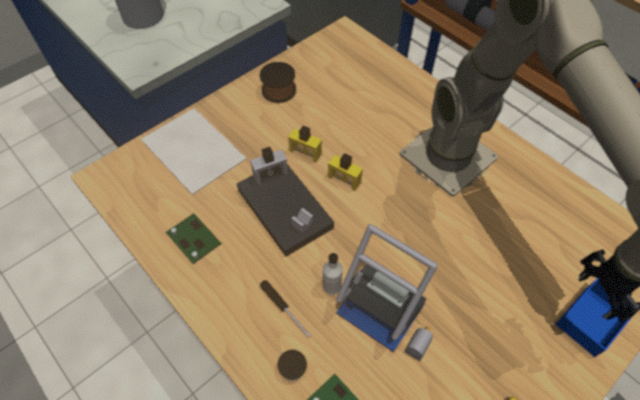

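View pics/top0.png

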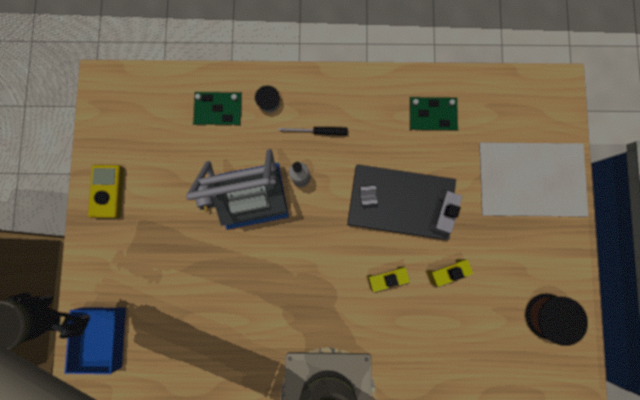

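Scene view: the mould with the casting is at (385,295), the plate at (285,205), the grey gauge at (268,163), the V-block at (302,218), the bottle at (332,275) and the motor at (418,343). Top view: the casting is at (248,197), the plate at (402,202), the gauge at (449,212) and the V-block at (369,195).

Gauge candidates in the top view: grey at (449,212), yellow at (389,279) and yellow at (452,272). The grey one fits: it is steel and stands on one end of the plate. I'll confirm that in an enlarged crop.

```bash
python3 - <<'E'
from h import *
s=dict(np.load('scene0.npz'));t=dict(np.load('top0.npz'))
a=cv2.resize(s['color'][135:265,225:345],(400,433),interpolation=cv2.INTER_CUBIC)
b=cv2.resize(s['color'][220:350,325:445],(400,433),interpolation=cv2.INTER_CUBIC)
cv2.imwrite('pics/crop1.png',np.hstack([a,b])[:,:,::-1])
P=pts(t);np.set_printoptions(precision=3,suppress=True)
for n,(u,v) in dict(bench=(330,300),plate=(400,200),plateedge=(420,225),vb=(369,190),gaugegrip=(452,211),gbridge=(446,203),gb2=(444,226),cast=(248,204),cast2=(235,206),bottle=(297,168),bar=(235,185),mould=(220,215)).items(): print(n,P[v,u],t['color'][v,u])
Q=pts(s)
for n,(u,v) in dict(rib=(383,288),rib2=(395,293),base=(375,296),mould=(365,300),bar=(400,248),gg=(268,153),gb=(258,163),plate=(290,195),bench=(250,250)).items(): print(n,Q[v,u],s['color'][v,u])
E
```

```text
bench [ 0.254 -0.006  0.   ] [126  99  64]
plate [ 0.53  -0.196  0.038] [54 51 53]
plateedge [ 0.462 -0.249  0.041] [49 49 52]
vb [ 0.552 -0.106  0.078] [89 86 90]
gaugegrip [ 0.491 -0.301  0.155] [21 18 23]
gbridge [ 0.515 -0.299  0.115] [116 113 117]
gb2 [ 0.456 -0.293  0.113] [118 114 120]
cast [0.508 0.208 0.114] [115 118 113]
cast2 [0.502 0.24  0.119] [112 118 112]
bottle [0.589 0.079 0.182] [28 25 26]
bar [0.525 0.196 0.326] [112 108 112]
mould [0.482 0.289 0.073] [47 51 50]
rib [0.532 0.206 0.1  ] [94 91 87]
rib2 [0.522 0.238 0.107] [87 90 83]
base [0.568 0.212 0.116] [65 66 61]
mould [0.59  0.2   0.103] [60 57 54]
bar [0.524 0.217 0.32 ] [116 114 110]
gg [ 0.498 -0.293  0.155] [59 54 44]
gb [ 0.524 -0.312  0.114] [156 150 151]
plate [ 0.497 -0.204  0.038] [64 60 53]
bench [ 0.691 -0.156 -0.   ] [183 145  98]
```

View pics/crop1.png

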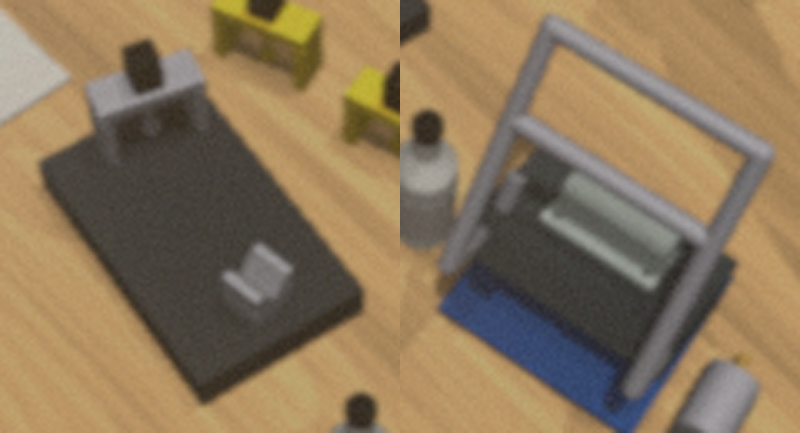

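The crop confirms the grey steel gauge stands on the plate with its foot below the bridge. The yellow ones are on the bench. The casting lies in the mould with the frame open above it.

```bash
cat > m.py <<'E'
from h import *
np.set_printoptions(precision=4,suppress=True)
s=dict(np.load('scene0.npz'));t=dict(np.load('top0.npz'))
def rect(p):
    (c,w,a)=cv2.minAreaRect((p[:,:2]*1000).astype(np.float32));return np.round(c,1),np.round(w,1),round(a,2)
for n,c in(('top',t),('scene',s)):
    P=pts(c);C=c['color'].astype(int);ok=c['depth']>0
    def box(x,y,z): return ok&(P[...,0]>x[0])&(P[...,0]<x[1])&(P[...,1]>y[0])&(P[...,1]<y[1])&(P[...,2]>z[0])&(P[...,2]<z[1])
    print(n)
    p=P[box((.3,.75),(-.36,-.01),(.030,.05))];print(' plate',rect(p),np.median(p[:,2]))
    p=P[box((.4,.6),(-.36,-.22),(.109,.122))];print(' bridge',rect(p),np.median(p[:,2]),len(p))
    p=P[box((.4,.6),(-.36,-.22),(.149,.17))];print(' grip',rect(p),np.median(p[:,2]),len(p))
    p=P[box((.45,.65),(-.2,-.03),(.07,.1))];print(' vb',rect(p),np.median(p[:,2]),len(p))
    p=P[box((.4,.65),(.08,.35),(.309,.34))];m=p.mean(0);d=np.linalg.svd(p-m)[2][0] if len(p)<3000 else None
    print(' bar',rect(p),np.median(p[:,2]),d)
    # face-aligned
    sat=C.max(-1)-C.min(-1)
    gr=(C[...,1]-C[...,0]>=0)
    p=P[box((.4,.65),(.08,.35),(.03,.2))&(C.max(-1)<75)&(sat<16)]
    for k in range(5):
        A=np.c_[p[:,:2],np.ones(len(p))];q=np.linalg.lstsq(A,p[:,2],rcond=None)[0];r=p[:,2]-A@q;p=p[abs(r)<max(2*r.std() if k<3 else .004,.004)]
    nv=np.r_[-q[:2],1];nv/=np.linalg.norm(nv);print(' face n',nv,'yaw',np.degrees(np.arctan2(-nv[1],-nv[0])),'tilt',np.degrees(np.arccos(nv[2])),len(p),'c',p.mean(0),rect(p))
    np.save(n+'_face.npy',np.r_[nv,nv@p.mean(0)])
E
python3 m.py
```

```text
top
 plate (array([ 517.7, -199.4]), array([439.6, 304.1]), 3.11) 0.0409205369412727
 bridge (array([ 493.5, -305.7]), array([ 41.3, 100.6]), 72.12) 0.11497458571893861 470
 grip (array([ 493.4, -304.9]), array([28.2, 27.9]), 71.83) 0.15490685838030216 134
 vb (array([ 538.6, -103.8]), array([46.2, 40.1]), 6.11) 0.08171724976387001 212
 bar (array([521.9, 212. ]), array([ 21.8, 172.8]), 11.9) 0.32464605655324624 [-0.206   0.9785  0.0038]
 face n [-0.4829 -0.0992  0.8701] yaw 11.605290096894661 tilt 29.53444307005456 1476 c [0.5172 0.2091 0.0863] (array([552.3, 194.5]), array([151.8, 228.4]), 11.32)
scene
 plate (array([ 521.7, -197. ]), array([452.7, 312. ]), 5.66) 0.04006413125151365
 bridge (array([ 493.8, -300.1]), array([44.9, 99.7]), 70.49) 0.1139382082864751 307
 grip (array([ 493.5, -300.4]), array([31. , 27.8]), 72.1) 0.1537330226456728 82
 vb (array([538.4, -99.5]), array([48.5, 41.5]), 7.65) 0.08133731121470944 181
 bar (array([521.3, 216.8]), array([ 23.3, 174.7]), 12.6) 0.3240534224836134 [-0.2056  0.9786 -0.001 ]
 face n [-0.2112 -0.0433  0.9765] yaw 11.595635660379108 tilt 12.453207715264094 255 c [0.5605 0.2221 0.101 ] (array([554.8, 229.9]), array([ 92.2, 169.9]), 13.63)
```

```bash
cat > m2.py <<'E'
from m import *
print([a for a in dir(manip) if a[0]!='_'])
y=np.radians(11.8);O=np.array([.527,.2155,0]);F=O+[0,0,.09]
M=R.from_euler('z',y).as_matrix()@np.array([[.866,0,-.5],[0,1,0],[.5,0,.866]])  # cols upslope,y,normal
for n,c in(('top',t),('scene',s)):
    P=pts(c);C=c['color'].astype(int);ok=c['depth']>0
    L=(P-F)@M; b=ok&(abs(L[...,0])<.06)&(abs(L[...,1])<.07)
    # rib: bright & height
    p=L[b&(L[...,2]>.02)&(L[...,2]<.045)];print(n,'rib n',len(p),'med h',np.median(p[:,2])*1e3,rect(p))
    q=L[b&(C.max(-1)>80)&(L[...,2]<.045)&(L[...,2]>-.01)];print(' bright',rect(q),len(q))
    f=L[b&(C.max(-1)<60)&(abs(L[...,2])<.02)];A=np.c_[f[:,:2],np.ones(len(f))];print(' face',np.linalg.lstsq(A,f[:,2],rcond=None)[0],len(f))
    k=ok&(P[...,2]>.031)&(P[...,2]<.048)&(P[...,0]>.3)&(P[...,0]<.75)&(P[...,1]>-.42)&(P[...,1]<.0)&(C.max(-1)<90)&(C.max(-1)-C.min(-1)<20)
    k=cv2.morphologyEx(k.astype(np.uint8),cv2.MORPH_OPEN,np.ones((3,3)))
    l,lab,st,_=cv2.connectedComponentsWithStats(k);k=lab==1+np.argmax(st[1:,4]);print(' plate',rect(P[k]),k.sum(),np.median(P[k][:,2]))
E
python3 m2.py | grep -A20 tip_ext
```

```text
['MotionError', 'tip_extent']
top rib n 427 med h 31.830817969211964 (array([-3.8, -1. ]), array([29.4, 94.7]), 0.16)
 bright (array([-3.1, -1.7]), array([99.3, 59.7]), 89.92) 656
 face [-0.0086  0.0012  0.002 ] 935
 plate (array([ 526.3, -199.4]), array([276.6, 167.5]), 81.75) 5238 0.040932620672896915
scene rib n 321 med h 31.083796661748558 (array([  9.1, -13.7]), array([ 44.3, 131.3]), 18.27)
 bright (array([ 2.8, -1.7]), array([132.9, 100.6]), 87.68) 803
 face [-0.1033 -0.0056  0.0023] 229
 plate (array([ 530.4, -195.2]), array([281.6, 166.9]), 82.62) 3777 0.0400938335002344
```

```bash
cat >> m2.py <<'E'
print('tip_ext2')
for n,c in(('top',t),('scene',s)):
    P=pts(c);C=c['color'].astype(int)
    L=(P-F)@M; b=(c['depth']>0)&(abs(L[...,0])<.026)&(abs(L[...,1])<.056)&(abs(L[...,2]-.0315)<.004)
    p=L[b];x0,x1=np.percentile(p,[2,98],axis=0);print(n,rect(p),len(p),x0*1e3,x1*1e3)
o=get_obs();Rc=R.from_quat(o['ee_rot']);print('now',o['position'],Rc.as_matrix())
E
python3 m2.py | grep -A20 tip_ext2
```

```text
tip_ext2
top (array([-3.8, -1. ]), array([29.4, 94.7]), 0.16) 378 [-17.578  -47.4645  28.5758] [10.1446 43.614  34.9593]
scene (array([1.1, 2.7]), array([23. , 93.6]), 0.22) 199 [ -9.2445 -41.8992  27.9425] [11.3241 46.7273 35.2185]
now [0.2597 0.5681 0.2195] [[-0.9095  0.4158 -0.0005]
 [ 0.4158  0.9095 -0.0012]
 [-0.     -0.0013 -1.    ]]
```

```bash
cat > g.py <<'E'
from h import *
np.set_printoptions(precision=4,suppress=True)
yaw=np.radians(12.0);O=np.array([.527,.2155,0]);F=O+[0,0,.09]
M=R.from_euler('z',yaw).as_matrix()@np.array([[.866,0,-.5],[0,1,0],[.5,0,.866]])
RIB=F+M@[-.0028,.0009,.031]
TM=np.c_[M[:,1],M[:,0],-M[:,2]]     # tool x=rib line, y=up-slope, z=into face
def down(a):   # tool down, tool y at angle a deg
    a=np.radians(a);y=np.array([np.cos(a),np.sin(a),0]);z=np.array([0,0,-1.]);return np.c_[np.cross(y,z),y,z]
def to(p,T):
    o=get_obs();C=R.from_quat(o['ee_rot'])
    d=C.inv().apply(np.asarray(p)-o['position']);r=(C.inv()*R.from_matrix(T)).as_rotvec()
    print('inc',d.round(4).tolist(),r.round(4).tolist(),'| pos',o['position'],'f',o['ft_force'].round(1),'grip',round(o['grip_width'],3),round(o['grasp_force'],1),'t',round(o['clock'],2))
    return d,r
E
python3 -c "
from g import *
print(RIB);to(RIB+M[:,2]*.15,TM)"
```

```text
[0.5093 0.2127 0.1154]
inc [-0.3145, -0.2642, -0.0255] [-0.4859, -0.2434, 0.9108] | pos [0.2597 0.5681 0.2195] f [-0.2 -0.3 -0.2] grip 1.001 0.0 t 0.1
```

Emit:
jog_arm:
  increments:
    - [-0.03,-0.025,-0.005,-0.05,-0.025,0.095,1]
    - [-0.06,-0.05,-0.01,-0.1,-0.05,0.19,1]
    - [-0.09,-0.075,-0.015,-0.15,-0.075,0.285,1]
    - [-0.12,-0.1,-0.02,-0.2,-0.1,0.38,1]
    - [-0.15,-0.125,-0.025,-0.25,-0.125,0.475,1]
  grip_force: 30

```text
clock: 0.52
position: [0.345, 0.3903, 0.2451]
ee_rot: [0.436, 0.889, 0.108, 0.087]
ft_force: [0.1, 0.1, 0.8]
grip_width: 0.998
grasp_force: 0.0
```

```bash
python3 -c "
from g import *
to(RIB+M[:,2]*.15,TM);print(get_obs()['joint_pos'])"
```

```text
inc [-0.2085, -0.0463, -0.0002] [-0.2334, -0.1164, 0.4305] | pos [0.345  0.3903 0.2451] f [0.1 0.1 0.8] grip 0.998 0.0 t 0.52
[-1.076  -0.1016  0.0315  1.9175  0.1807  1.101  -0.4493]
```

Emit:
jog_arm:
  increments:
    - [-0.04,-0.01,0,-0.047,-0.023,0.086,1]
    - [-0.08,-0.02,0,-0.094,-0.047,0.172,1]
    - [-0.12,-0.03,0,-0.14,-0.07,0.258,1]
    - [-0.165,-0.038,0,-0.19,-0.093,0.345,1]
    - [-0.2085,-0.0463,0,-0.2334,-0.1164,0.4305,1]

```text
clock: 0.93
position: [0.4334, 0.2035, 0.2453]
ee_rot: [0.607, 0.751, 0.201, 0.163]
ft_force: [1.4, 1.6, 0.9]
grip_width: 1.002
grasp_force: 0.0
```

Emit:
jog_arm:
  increments:
    - [0,0,0,0,0,0,1]
    - [0,0,0,0,0,0,1]
    - [0,0,0,0,0,0,1]

```text
clock: 1.18
position: [0.433, 0.2059, 0.2456]
ee_rot: [0.606, 0.753, 0.2, 0.162]
ft_force: [-0.4, 1.1, -0.1]
grip_width: 1.001
grasp_force: 0.0
```

```bash
python3 -c "
from g import *
to(RIB+M[:,2]*.15,TM);print(get_obs()['joint_pos'])
snap('scene','scene1.png')"
```

```text
inc [-0.0092, 0.0007, 0.0007] [-0.0021, -0.0018, 0.0054] | pos [0.433  0.2059 0.2456] f [-0.4  1.1 -0.1] grip 1.001 0.0 t 1.18
[-0.8679 -0.3985  0.1131  2.2104  0.3893  0.9045 -0.715 ]
```

View pics/scene1.png

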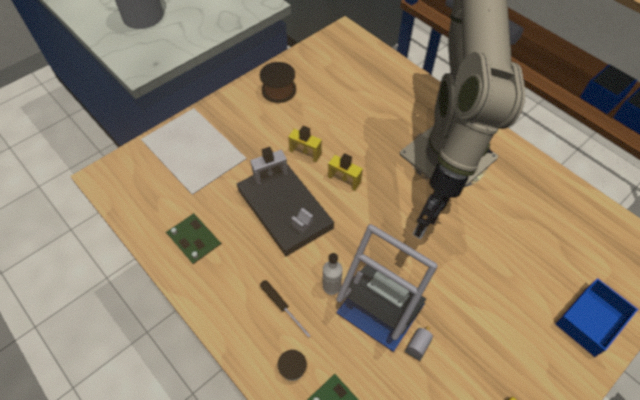

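The view shows the gripper at (430,215) in front of the mould, clear of the frame and lined up with the rib at (387,287).

Emit:
jog_arm:
  increments:
    - [-0.005,0,0.02,0,0,0,1]
    - [-0.009,0.001,0.04,-0.002,-0.002,0.005,1]
    - [-0.009,0.001,0.06,-0.002,-0.002,0.005,1]
    - [-0.009,0.001,0.08,-0.002,-0.002,0.005,1]
    - [-0.009,0.001,0.08,-0.002,-0.002,0.005,1]

```text
clock: 1.65
position: [0.4743, 0.2056, 0.1731]
ee_rot: [0.607, 0.752, 0.198, 0.163]
ft_force: [-1.0, -0.8, -0.6]
grip_width: 1.001
grasp_force: 0.0
```

Emit:
jog_arm:
  increments:
    - [0,0,0,0,0,0,1]
    - [0,0,0,0,0,0,1]

```text
clock: 1.82
position: [0.4748, 0.2062, 0.1774]
ee_rot: [0.607, 0.751, 0.201, 0.163]
ft_force: [-0.2, -0.2, 0.6]
grip_width: 1.002
grasp_force: 0.0
```

```bash
python3 -c "
from g import *
to(RIB+M[:,2]*.01,TM);print(get_obs()['joint_pos'])
"
```

```text
inc [-0.0009, -0.0006, 0.0612] [0.0002, 0.0002, 0.0014] | pos [0.4748 0.2062 0.1774] f [-0.2 -0.2  0.6] grip 1.002 0.0 t 1.82
[-0.8501 -0.2419  0.1831  2.2493  0.421   0.6928 -0.7176]
```

Emit:
jog_arm:
  increments:
    - [0,0,0.015,0,0,0,1]
    - [-0.001,-0.0005,0.03,0,0,0,1]
    - [-0.001,-0.0005,0.045,0,0,0,1]
    - [-0.001,-0.0005,0.056,0,0,0,1]
    - [-0.001,-0.0005,0.061,0,0,0.001,1]

```text
clock: 2.23
position: [0.5047, 0.2112, 0.1237]
ee_rot: [0.608, 0.751, 0.201, 0.163]
ft_force: [-0.7, -0.3, -0.0]
grip_width: 1.002
grasp_force: 0.0
```

Emit:
jog_arm:
  increments:
    - [0,0,0,0,0,0,0.5]
    - [0,0,0,0,0,0,0.2]
    - [0,0,0,0,0,0,0.0]
    - [0,0,0,0,0,0,-0.1]
    - [0,0,0,0,0,0,-0.1]
  grip_force: 20

```text
clock: 2.65
position: [0.5047, 0.2108, 0.1243]
ee_rot: [0.608, 0.75, 0.202, 0.163]
ft_force: [0.6, -0.5, 0.3]
grip_width: 0.45
grasp_force: 0.0
```

```bash
python3 -c "
from g import *
to(RIB+M[:,2]*.005,TM);print(get_obs()['joint_pos'],manip.tip_extent)
t=snap('top','top1.png');s=snap('scene')
a=cv2.resize(s['color'][230:350,330:450],(400,400),interpolation=3);b=cv2.resize(t['color'][140:240,190:290],(400,400),interpolation=3)
cv2.imwrite('pics/c2.png',np.hstack([a,b])[:,:,::-1])
"
```

```text
inc [0.0008, -0.0002, 0.0051] [0.001, 0.0001, -0.0012] | pos [0.5047 0.2108 0.1243] f [ 0.6 -0.5  0.3] grip 0.45 0.0 t 2.65
[-0.8355 -0.0926  0.2223  2.2537  0.4391  0.5297 -0.7314] 0.025
```

View pics/c2.png

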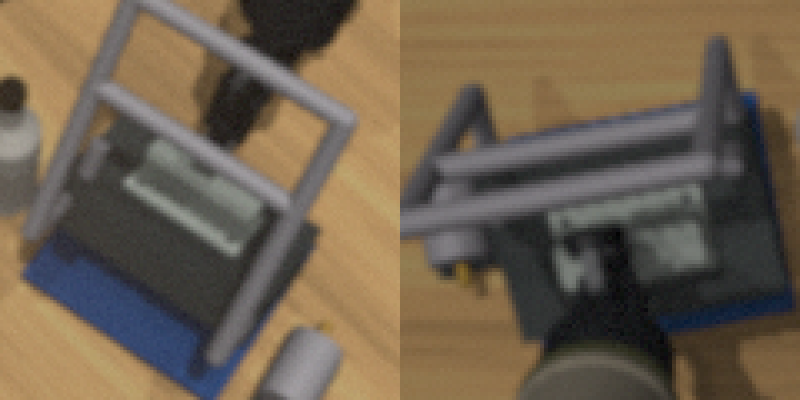

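Left crop (scene): the fingers are by the rib behind the lower crossbar, with the down-slope finger at about (230,110). Right crop (top): the gripper stands over the middle of the rib at about (610,240) and touches nothing.

Emit:
jog_arm:
  increments:
    - [0.001,0,0.003,0,0,0,-0.1]
    - [0.001,0,0.005,0,0,0,-0.2]
    - [0.001,0,0.005,0,0,0,-0.3]
    - [0.001,0,0.005,0,0,0,-0.4]
    - [0.001,0,0.005,0,0,0,-0.6]
  grip_force: 20

```text
clock: 3.17
position: [0.5068, 0.212, 0.1191]
ee_rot: [0.608, 0.75, 0.201, 0.163]
ft_force: [0.2, 0.3, 0.8]
grip_width: 0.201
grasp_force: 0.0
```

Emit:
jog_arm:
  increments:
    - [0,0,0,0,0,0,-1]
    - [0,0,0,0,0,0,-1]
    - [0,0,0,0,0,0,-1]

```text
clock: 3.42
position: [0.5068, 0.212, 0.1193]
ee_rot: [0.608, 0.75, 0.201, 0.163]
ft_force: [-0.1, -0.6, 0.3]
grip_width: -0.002
grasp_force: 0.0
```

```bash
python3 -c "
from g import *
to(RIB+M[:,2]*.005,TM);print(get_obs()['torque'])
"
```

```text
inc [0.0001, 0.0003, -0.0004] [0.0, 0.0007, -0.001] | pos [0.5068 0.212  0.1193] f [-0.1 -0.6  0.3] grip -0.002 0.0 t 3.42
[-0.1372  0.5264 -0.0104]
```

The fingers shut on nothing, so I need to look again.

```bash
python3 -c "
from g import *
t=snap('top');s=snap('scene')
a=cv2.resize(s['color'][230:350,330:450],(400,400),interpolation=3);b=cv2.resize(t['color'][140:240,190:290],(400,400),interpolation=3)
cv2.imwrite('pics/c3.png',np.hstack([a,b])[:,:,::-1])
def pj(c,X):
    q=c['K']@(c['R']@X+c['t']);return (q[:2]/q[2]).round(1)
o=get_obs();p=o['position'];z=R.from_quat(o['ee_rot']).as_matrix()[:,2]
for n,c,(u0,v0,k) in(('scene',s,(330,230,3.333)),('top',t,(190,140,4))):
    for nm,X in(('tcp',p),('tip',p+.025*z),('rib',RIB),('ribend+',RIB+M[:,1]*.047),('ribend-',RIB-M[:,1]*.047)):
        q=pj(c,X);print(n,nm,q,((q-[u0,v0])*k).round())
    P=pts(c);L=(P-F)@M; b=(c['depth']>0)&(abs(L[...,0])<.05)&(abs(L[...,1])<.02)&(L[...,2]>.036)&(L[...,2]<.1)
    print(len(L[b]), L[b].mean(0) if b.any() else '')
"
```

```text
scene tcp [392.2 280.3] [207. 168.]
scene tip [388.6 287.5] [195. 192.]
scene rib [391.5 281.7] [205. 172.]
scene ribend+ [407.6 291.8] [259. 206.]
scene ribend- [375.9 271.8] [153. 139.]
86 [0.0082 0.0065 0.0784]
top tcp [246. 204.] [224. 256.]
top tip [246.8 200.2] [227. 241.]
top rib [246.1 203.2] [224. 253.]
top ribend+ [228.1 206.9] [152. 268.]
top ribend- [264.2 199.6] [297. 238.]
33 [ 0.0036 -0.0101  0.0754]
```

View pics/c3.png

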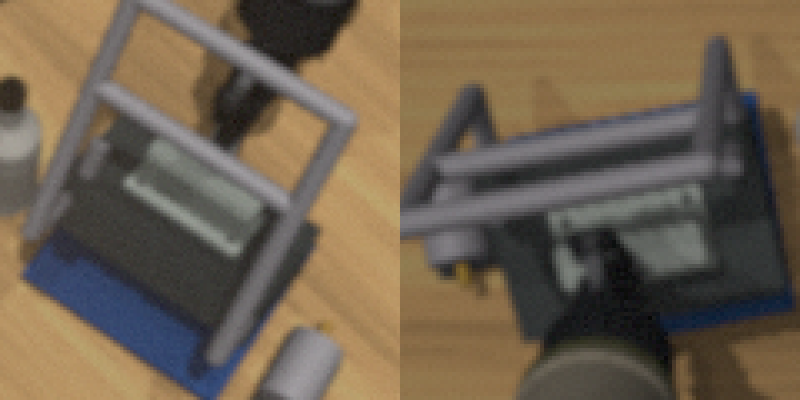

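In the crops the shut fingertips end at scene-crop (215,145) and top-crop (600,235), over the rib rather than astride it. I'll measure how high the fingertips stand.

```bash
python3 -c "
from g import *
t=snap('top');s=snap('scene')
np.set_printoptions(linewidth=200)
for n,c,us,vs in(('top',t,range(234,254,2),range(194,222,3)),('scene',s,range(386,402,2),range(264,284,2))):
    L=((pts(c)-F)@M*1e3).round().astype(int);C=c['color'].max(-1)
    print(n)
    for v in vs: print(v,' '.join('%d,%d,%d:%d'%(*L[v,u],C[v,u]) for u in us))
"
```

```text
top
194 19,30,5:123 17,25,3:122 16,20,4:119 14,15,2:109 14,10,3:100 13,4,5:105 12,0,4:99 12,-6,6:85 10,-11,5:68 9,-16,6:68
197 10,32,2:78 57,1,131:73 57,-3,133:61 57,-8,135:41 55,-12,133:41 11,4,20:60 9,0,17:68 9,-6,22:62 9,-12,23:77 9,-17,25:82
200 54,6,140:33 54,1,141:52 53,-3,142:54 52,-7,141:26 51,-12,141:23 41,-12,118:36 7,-1,32:89 5,-6,30:100 5,-11,34:99 4,-16,35:100
203 45,9,134:35 49,2,146:48 47,-2,145:57 42,-4,132:41 42,-9,135:40 35,-11,122:24 27,-12,105:32 2,-6,45:69 -4,-9,31:97 -5,-14,32:106
206 -3,32,33:102 42,4,147:83 43,-1,151:72 40,-5,146:51 21,0,101:23 20,-5,103:11 18,-10,101:14 4,-8,69:42 -2,-11,57:58 -13,-12,32:85
209 -13,35,29:102 37,4,153:62 37,0,154:71 37,-5,157:52 37,-10,158:19 12,-3,101:14 13,-9,106:18 8,-12,97:18 -4,-12,70:35 -34,-5,3:58
212 36,8,165:58 35,4,164:34 35,-1,168:43 35,-6,168:37 33,-9,165:22 27,-11,154:13 15,-11,129:19 14,-16,129:19 -8,-11,79:28 -42,-3,2:28
215 35,7,179:26 35,2,181:26 35,-2,182:25 34,-7,183:25 33,-11,183:26 31,-15,180:22 29,-18,178:17 16,-18,150:27 4,-17,125:21 -50,-1,3:29
218 35,5,194:23 34,1,196:24 35,-4,199:26 35,-9,201:24 33,-1
[... 676 characters left out ...]
79:36 11,9,84:28
272 114,-2,128:153 108,1,127:153 107,5,129:141 103,8,129:116 11,-2,70:68 9,2,71:39 11,6,76:39 13,11,80:55
274 111,-1,121:126 116,4,128:141 114,8,129:156 110,11,129:151 104,14,128:128 104,18,131:87 13,9,72:67 -1,11,66:85
276 109,1,115:104 112,6,120:110 113,10,124:130 114,14,127:151 109,17,127:154 104,20,126:143 108,25,132:121 2,14,63:109
278 -2,-16,32:119 -2,-11,35:109 110,11,117:102 113,16,122:120 112,20,124:140 115,24,129:153 108,27,128:151 109,31,131:140
280 2,-13,30:118 6,-8,36:120 -9,-5,29:112 -6,0,34:105 110,21,118:109 111,25,122:129 115,30,128:149 113,34,129:155
282 6,-10,27:118 8,-5,32:126 6,-1,34:122 2,3,34:118 -4,7,34:111 112,28,118:105 113,32,121:114 113,36,124:139
```

```bash
python3 -c "
from g import *
p=np.array([.2597,.5681,.2195]);
C=np.array([[-.9095,.4158,0],[.4158,.9095,0],[0,0,-1]])
for n in('scene','top'):
    c=dict(np.load(n+'0.npz'));P=pts(c);T=(P-p)@C
    b=(c['depth']>0)&(abs(T[...,0])<.06)&(abs(T[...,1])<.09)&(P[...,2]>.1)
    q=T[b]*1e3;print(n,len(q))
    for lo in range(-80,60,8):
        k=q[(q[:,2]>=lo)&(q[:,2]<lo+8)]
        if len(k): print(lo,len(k),k.min(0).round(),k.max(0).round())
    k=q[(q[:,2]>-35)];print(k[np.argsort(-k[:,2])][:12].round())
"
```

```text
scene 3592
-80 176 [-14. -73. -80.] [ 14.  75. -72.]
-72 44 [-13. -67. -72.] [ 12.  68. -64.]
-64 23 [-10. -53. -64.] [ -3.  58. -56.]
-56 35 [-10. -52. -56.] [  7.  58. -48.]
-48 43 [-11. -55. -48.] [ 13.  57. -40.]
-40 34 [-12. -54. -40.] [ 12.  57. -32.]
-32 13 [-10. -52. -32.] [  9.  54. -28.]
-24 1 [  7. -42. -24.] [  7. -42. -24.]
[[  7. -42. -24.]
 [ -4.  50. -28.]
 [  9. -42. -29.]
 [ -5. -41. -29.]
 [ -7. -42. -29.]
 [ -8. -44. -29.]
 [  1. -42. -30.]
 [ -2. -42. -30.]
 [ -7. -46. -30.]
 [  3. -43. -31.]
 [ -9.  47. -31.]
 [ -3.  54. -31.]]
top 3072
-80 89 [-15. -75. -80.] [ 10.  74. -72.]
-72 32 [-14. -71. -72.] [ -3.  74. -65.]
-64 20 [-13. -57. -64.] [ -4.  47. -56.]
-56 30 [-13. -57. -55.] [ -1.  46. -48.]
-48 37 [-13. -57. -48.] [  3.  56. -40.]
-40 38 [-13. -57. -40.] [  8.  46. -33.]
-32 28 [-12. -52. -32.] [  9.  49. -24.]
[[ -4.  43. -24.]
 [  3.  44. -24.]
 [ -2.  44. -25.]
 [ -6.  44. -25.]
 [  7.  43. -25.]
 [ -0.  42. -26.]
 [ -4.  44. -26.]
 [  4.  42. -26.]
 [-10.  42. -27.]
 [  9.  43. -28.]
 [ -9. -49. -28.]
 [ -7.  44. -28.]]
```

The point cloud shows the open fingertips 26 mm behind the reported TCP, so about 13 mm behind it when shut. They are not 25 mm ahead as tip_extent says. I'll use the measured values: open the fingers, then go about 45 mm deeper.

Emit:
jog_arm:
  increments:
    - [0,0,0,0,0,0,1]
    - [0,0,0,0,0,0,1]
    - [0,0,0,0,0,0,1]
    - [0,0,0,0,0,0,1]
    - [0,0,0,0,0,0,1]

```text
clock: 4.03
position: [0.5068, 0.2121, 0.1192]
ee_rot: [0.608, 0.75, 0.201, 0.163]
ft_force: [0.1, 0.0, -0.2]
grip_width: 0.713
grasp_force: 0.0
```

Emit:
jog_arm:
  increments:
    - [0,0,0,0,0,0,1]
    - [0,0,0.008,0,0,0,1]
    - [0,0,0.016,0,0,0,1]
    - [0,0,0.024,0,0,0,1]
    - [0,0,0.03,0,0,0,1]

```text
clock: 4.45
position: [0.5217, 0.2149, 0.0919]
ee_rot: [0.608, 0.75, 0.2, 0.163]
ft_force: [-0.1, -0.2, -0.3]
grip_width: 1.002
grasp_force: 0.0
```

Emit:
jog_arm:
  increments:
    - [0,0,0.004,0,0,0,1]
    - [0,0,0.008,0,0,0,1]
    - [0,0,0.012,0,0,0,1]
    - [0,0,0.015,0,0,0,1]
    - [0,0,0.015,0,0,0,1]

```text
clock: 4.87
position: [0.5289, 0.2166, 0.0797]
ee_rot: [0.608, 0.75, 0.201, 0.163]
ft_force: [-0.5, 0.5, 0.6]
grip_width: 1.002
grasp_force: 0.0
```

```bash
python3 -c "
from g import *
to(RIB-M[:,2]*.04,TM);print(get_obs()['joint_pos'])
"
```

```text
inc [0.0002, 0.0006, -0.0009] [-0.0005, 0.001, -0.0009] | pos [0.5289 0.2166 0.0797] f [-0.5  0.5  0.6] grip 1.002 0.0 t 4.87
[-0.8224  0.046   0.2443  2.2381  0.4519  0.4034 -0.7493]
```

Close gently, watching the force.

Emit:
jog_arm:
  increments:
    - [0,0,0,0,0,0,0.3]
    - [0,0,0,0,0,0,0]
    - [0,0,0,0,0,0,-0.1]
    - [0,0,0,0,0,0,-0.2]
    - [0,0,0,0,0,0,-0.25]
  grip_force: 20

```text
clock: 5.28
position: [0.5275, 0.2169, 0.0806]
ee_rot: [0.608, 0.751, 0.2, 0.163]
ft_force: [-37.7, -10.2, 36.6]
grip_width: 0.44
grasp_force: 26.6
```

Emit:
jog_arm:
  increments:
    - [0,0,0,0,0,0,-0.35]
    - [0,0,0,0,0,0,-0.45]
    - [0,0,0,0,0,0,-0.6]
    - [0,0,0,0,0,0,-0.6]
    - [0,0,0,0,0,0,-0.6]
  grip_force: 20

```text
clock: 5.7
position: [0.5273, 0.217, 0.0808]
ee_rot: [0.608, 0.751, 0.201, 0.163]
ft_force: [-32.2, -7.2, 31.6]
grip_width: 0.411
grasp_force: 22.0
```

```bash
python3 -c "
from g import *
to(RIB-M[:,2]*.04,TM);print(get_obs()['torque'])
"
```

```text
inc [-0.0005, 0.0013, 0.0008] [-0.0015, 0.0005, -0.0006] | pos [0.5273 0.217  0.0808] f [-32.2  -7.2  31.6] grip 0.411 22.0 t 5.7
[-1.0322  3.3717 -0.0683]
```

The force is along the face normal (about 44 N), so the tips bear on the base. Back off a few mm.

Emit:
jog_arm:
  increments:
    - [0,0,-0.003,0,0,0,0.0]
    - [0,0,-0.006,0,0,0,0.0]
    - [0,0,-0.007,0,0,0,0.0]
    - [0,0,-0.007,0,0,0,0.0]
  grip_force: 20

```text
clock: 6.03
position: [0.5256, 0.2161, 0.0867]
ee_rot: [0.608, 0.75, 0.201, 0.163]
ft_force: [0.6, -0.7, -0.3]
grip_width: 0.502
grasp_force: 0.0
```

```bash
python3 -c "
from g import *
d=to(RIB-M[:,2]*.033,TM);f=get_obs()['ft_force']@M;print('upslope,y,n',f)
"
```

```text
inc [0.0, -0.0001, -0.0002] [0.0006, 0.0004, -0.0012] | pos [0.5256 0.2161 0.0867] f [ 0.6 -0.7 -0.3] grip 0.502 0.0 t 6.03
upslope,y,n [ 0.1992 -0.7909 -0.4941]
```

Emit:
jog_arm:
  increments:
    - [0,0,0,0,0,0,-0.1]
    - [0,0,0,0,0,0,-0.2]
    - [0,0,0,0,0,0,-0.3]
    - [0,0,0,0,0,0,-0.4]
    - [0,0,0,0,0,0,-0.4]
  grip_force: 20

```text
clock: 6.45
position: [0.5248, 0.2156, 0.0857]
ee_rot: [0.608, 0.75, 0.2, 0.163]
ft_force: [-4.5, -1.4, 2.1]
grip_width: 0.325
grasp_force: 20.1
```

```bash
python3 -c "
from g import *
d=to(RIB-M[:,2]*.033,TM);f=get_obs()['ft_force']@M;print('upslope,y,n',f)
"
```

```text
inc [0.0003, 0.0012, -0.0007] [-0.0016, 0.0014, -0.0009] | pos [0.5248 0.2156 0.0857] f [-4.5 -1.4  2.1] grip 0.325 20.1 t 6.45
upslope,y,n [-3.0119 -0.4225  4.2124]
```

The rib is gripped (27.6 mm). Firm up the grip and draw out square to the face.

Emit:
jog_arm:
  increments:
    - [0,0,0,0,0,0,-0.6]
    - [0,0,0,0,0,0,-0.6]
    - [0,0,0,0,0,0,-0.6]
  grip_force: 70

```text
clock: 6.7
position: [0.5247, 0.2156, 0.0858]
ee_rot: [0.609, 0.75, 0.2, 0.163]
ft_force: [-9.5, -2.6, 7.7]
grip_width: 0.309
grasp_force: 68.6
```

Emit:
jog_arm:
  increments:
    - [0,0,-0.004,0,0,0,-0.6]
    - [0,0,-0.009,0,0,0,-0.6]
    - [0,0,-0.015,0,0,0,-0.6]
    - [0,0,-0.022,0,0,0,-0.6]
    - [0,0,-0.03,0,0,0,-0.6]

```text
clock: 7.12
position: [0.5103, 0.2126, 0.1127]
ee_rot: [0.608, 0.75, 0.201, 0.163]
ft_force: [0.4, -1.0, -3.9]
grip_width: 0.311
grasp_force: 69.5
```

Emit:
jog_arm:
  increments:
    - [0,0,-0.01,0,0,0,-0.6]
    - [0,0,-0.025,0,0,0,-0.6]
    - [0,0,-0.045,0,0,0,-0.6]
    - [0,0,-0.065,0,0,0,-0.6]
    - [0,0,-0.085,0,0,0,-0.6]

```text
clock: 7.53
position: [0.4683, 0.2037, 0.1871]
ee_rot: [0.608, 0.75, 0.201, 0.163]
ft_force: [1.0, 0.4, -3.0]
grip_width: 0.316
grasp_force: 69.5
```

```bash
python3 -c "
from g import *
d=to(RIB+M[:,2]*.12,TM);f=get_obs()['ft_force']@M;print('upslope,y,n',f)
"
```

```text
inc [0.0002, 0.0005, -0.0369] [0.0001, 0.0005, -0.0013] | pos [0.4683 0.2037 0.1871] f [ 1.   0.4 -3. ] grip 0.316 69.5 t 7.53
upslope,y,n [-0.547   0.1821 -3.1712]
```

Lifted (about 3.5 N). Next, pull further out, then swing clear of the frame to the robot's side before straightening up.

```bash
python3 -c "
from g import *
to([.41,.16,.25],TM);to([.41,.0,.25],down(2))
"
```

```text
inc [-0.0307, -0.0258, -0.0875] [0.0001, 0.0005, -0.0013] | pos [0.4683 0.2037 0.1871] f [ 1.   0.4 -3. ] grip 0.316 69.5 t 7.53
inc [-0.1873, -0.0544, -0.104] [0.5224, -0.0455, 0.1691] | pos [0.4683 0.2037 0.1871] f [ 1.   0.4 -3. ] grip 0.316 69.5 t 7.53
```

Emit:
jog_arm:
  increments:
    - [0,0,-0.025,0,0,0,-0.6]
    - [-0.005,-0.003,-0.05,0,0,0,-0.6]
    - [-0.02,-0.012,-0.07,0,0,0,-0.6]
    - [-0.05,-0.025,-0.0875,0,0,0,-0.6]
    - [-0.08,-0.03,-0.09,0,0,0,-0.6]

```text
clock: 7.95
position: [0.4216, 0.1549, 0.2476]
ee_rot: [0.607, 0.752, 0.203, 0.16]
ft_force: [-0.8, -0.8, -3.1]
grip_width: 0.317
grasp_force: 69.8
```

```bash
python3 -c "
from g import *
to([.41,.0,.25],down(2))
"
```

```text
inc [-0.1489, -0.0367, -0.0248] [0.5198, -0.0522, 0.1735] | pos [0.4216 0.1549 0.2476] f [-0.8 -0.8 -3.1] grip 0.317 69.8 t 7.95
```

Emit:
jog_arm:
  increments:
    - [-0.03,-0.008,-0.01,0.05,-0.005,0.02,-0.6]
    - [-0.06,-0.016,-0.015,0.13,-0.013,0.045,-0.6]
    - [-0.09,-0.023,-0.02,0.24,-0.025,0.08,-0.6]
    - [-0.12,-0.03,-0.025,0.34,-0.035,0.115,-0.6]
    - [-0.149,-0.037,-0.025,0.44,-0.045,0.145,-0.6]

```text
clock: 8.37
position: [0.4101, -0.0032, 0.2506]
ee_rot: [0.686, 0.726, 0.03, 0.024]
ft_force: [1.9, 0.9, -3.9]
grip_width: 0.313
grasp_force: 69.8
```

```bash
python3 -c "
from g import *
to([.527,-.202,.19],down(-8));print(get_obs()['joint_pos'])
"
```

```text
inc [-0.2054, 0.1006, 0.0674] [0.0757, -0.0128, 0.1961] | pos [ 0.4101 -0.0032  0.2506] f [ 1.9  0.9 -3.9] grip 0.313 69.8 t 8.37
[-0.5014 -0.2703  0.3332  2.0012  0.0943  1.3207 -0.1394]
```

Emit:
jog_arm:
  increments:
    - [-0.035,0.017,0.0,0.015,-0.002,0.035,-0.6]
    - [-0.07,0.034,0.01,0.03,-0.005,0.07,-0.6]
    - [-0.105,0.051,0.02,0.045,-0.008,0.105,-0.6]
    - [-0.14,0.068,0.035,0.06,-0.01,0.14,-0.6]
    - [-0.175,0.086,0.05,0.0757,-0.0128,0.17,-0.6]

```text
clock: 8.78
position: [0.5106, -0.1724, 0.2053]
ee_rot: [0.746, 0.666, 0.0, 0.002]
ft_force: [0.0, 1.7, -3.6]
grip_width: 0.312
grasp_force: 69.9
```

```bash
python3 -c "
from g import *
to([.527,-.202,.10],down(-8))
"
```

```text
inc [-0.0274, 0.0193, 0.1054] [0.0033, 0.0024, 0.027] | pos [ 0.5106 -0.1724  0.2053] f [ 0.   1.7 -3.6] grip 0.312 69.9 t 8.78
```

Emit:
jog_arm:
  increments:
    - [-0.015,0.01,0.01,0.003,0.002,0.014,-0.6]
    - [-0.027,0.019,0.03,0.003,0.002,0.027,-0.6]
    - [-0.027,0.019,0.055,0.003,0.002,0.027,-0.6]
    - [-0.027,0.019,0.08,0.003,0.002,0.027,-0.6]
    - [-0.027,0.019,0.105,0.003,0.002,0.027,-0.6]

```text
clock: 9.2
position: [0.5258, -0.1999, 0.0991]
ee_rot: [0.754, 0.656, -0.0, -0.0]
ft_force: [0.6, 0.2, -3.1]
grip_width: 0.316
grasp_force: 70.4
```

Emit:
jog_arm:
  increments:
    - [0,0,0,0,0,0,-0.6]
    - [0,0,0,0,0,0,-0.6]
    - [0,0,0,0,0,0,-0.6]

```text
clock: 9.45
position: [0.5265, -0.2, 0.1016]
ee_rot: [0.754, 0.656, -0.0, 0.0]
ft_force: [0.4, -0.1, -2.9]
grip_width: 0.308
grasp_force: 70.2
```

```bash
python3 -c "
from g import *
to([.527,-.202,.05],down(-8))
t=snap('top');s=snap('scene')
a=cv2.resize(s['color'][135:265,220:350],(400,400),interpolation=3);b=cv2.resize(t['color'][140:270,335:465],(400,400),interpolation=3)
cv2.imwrite('pics/c4.png',np.hstack([a,b])[:,:,::-1])
"
```

```text
inc [-0.0018, 0.0008, 0.0516] [0.0003, 0.0007, 0.001] | pos [ 0.5265 -0.2     0.1016] f [ 0.4 -0.1 -2.9] grip 0.308 70.2 t 9.45
```

View pics/c4.png

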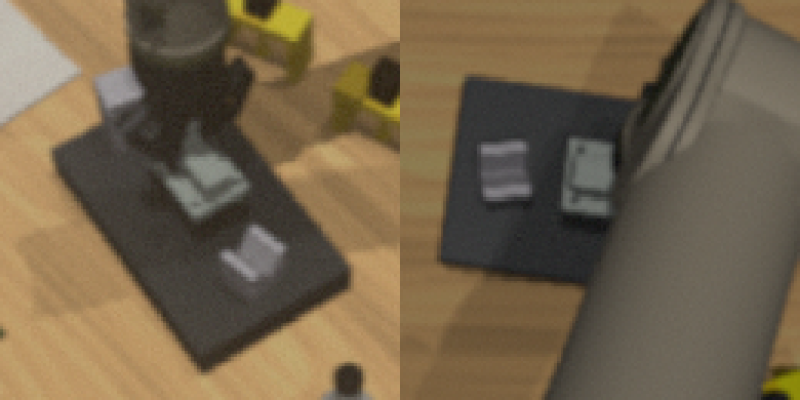

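Scene crop: the casting hangs level and base down at (205,185), between the V-block at (255,255) and the gauge at (115,105). Top crop: its near end is at (590,180), well clear of the V-block at (505,170). Now lower it.

Emit:
jog_arm:
  increments:
    - [-0.001,0.001,0.012,0,0,0,-0.6]
    - [-0.001,0.001,0.024,0,0,0,-0.6]
    - [-0.001,0.001,0.034,0,0,0,-0.6]
    - [-0.001,0.001,0.041,0,0,0,-0.6]
    - [-0.001,0.001,0.045,0,0,0,-0.6]

```text
clock: 9.97
position: [0.5254, -0.2009, 0.0529]
ee_rot: [0.755, 0.656, -0.002, -0.001]
ft_force: [-0.3, 0.5, -3.9]
grip_width: 0.311
grasp_force: 70.5
```

Emit:
jog_arm:
  increments:
    - [0,0,0.001,0,0,0,-0.6]
    - [0,0,0.002,0,0,0,-0.6]
    - [0,0,0.003,0,0,0,-0.6]
    - [0,0,0.004,0,0,0,-0.6]
    - [0,0,0.004,0,0,0,-0.6]

```text
clock: 10.38
position: [0.5265, -0.2011, 0.0508]
ee_rot: [0.754, 0.656, -0.001, -0.0]
ft_force: [1.1, -0.1, -3.8]
grip_width: 0.314
grasp_force: 70.5
```

Emit:
jog_arm:
  increments:
    - [0,0,0.0005,0,0,0,-0.6]
    - [0,0,0.001,0,0,0,-0.6]
    - [0,0,0.0015,0,0,0,-0.6]
    - [0,0,0.002,0,0,0,-0.6]
    - [0,0,0.002,0,0,0,-0.6]

```text
clock: 10.8
position: [0.5263, -0.2011, 0.0486]
ee_rot: [0.754, 0.656, -0.001, -0.0]
ft_force: [-0.3, -0.3, -2.8]
grip_width: 0.318
grasp_force: 70.5
```

Emit:
jog_arm:
  increments:
    - [0,0,0.0005,0,0,0,-0.6]
    - [0,0,0.001,0,0,0,-0.6]
    - [0,0,0.001,0,0,0,-0.6]

```text
clock: 11.05
position: [0.5263, -0.2011, 0.0475]
ee_rot: [0.754, 0.656, -0.001, -0.0]
ft_force: [-0.4, 0.8, -3.5]
grip_width: 0.32
grasp_force: 70.5
```

Emit:
jog_arm:
  increments:
    - [0,0,0.0005,0,0,0,-0.6]
    - [0,0,0.001,0,0,0,-0.6]
    - [0,0,0.001,0,0,0,-0.6]

```text
clock: 11.3
position: [0.5263, -0.2011, 0.0465]
ee_rot: [0.755, 0.656, -0.001, -0.0]
ft_force: [0.3, 0.4, -3.8]
grip_width: 0.317
grasp_force: 70.5
```

Emit:
jog_arm:
  increments:
    - [0,0,0.0005,0,0,0,-0.6]
    - [0,0,0.001,0,0,0,-0.6]
    - [0,0,0.001,0,0,0,-0.6]

```text
clock: 11.55
position: [0.5264, -0.2011, 0.0459]
ee_rot: [0.755, 0.656, -0.001, -0.0]
ft_force: [-2.0, -0.2, -0.0]
grip_width: 0.311
grasp_force: 70.7
```

Emit:
jog_arm:
  increments:
    - [0,0,0.0005,0,0,0,-0.6]
    - [0,0,0.0007,0,0,0,-0.6]
    - [0,0,0.0007,0,0,0,-0.6]

```text
clock: 11.8
position: [0.5264, -0.2011, 0.0458]
ee_rot: [0.755, 0.656, -0.001, -0.001]
ft_force: [-5.2, 2.1, 8.1]
grip_width: 0.316
grasp_force: 72.1
```

```bash
python3 -c "
from g import *
to([.527,-.202,.05],down(-8));print(get_obs()['torque'])"
```

```text
inc [-0.0008, 0.0007, -0.0042] [-0.0017, 0.0003, 0.0005] | pos [ 0.5264 -0.2011  0.0458] f [-5.2  2.1  8.1] grip 0.316 72.1 t 11.8
[0.4475 1.0289 0.0313]
```

Seated on the plate. Release gently.

Emit:
jog_arm:
  increments:
    - [0,0,0,0,0,0,-0.4]
    - [0,0,0,0,0,0,-0.35]
    - [0,0,0,0,0,0,-0.3]
    - [0,0,0,0,0,0,-0.2]
    - [0,0,0,0,0,0,0]
  grip_force: 20

```text
clock: 12.22
position: [0.5266, -0.2012, 0.045]
ee_rot: [0.754, 0.656, -0.001, -0.0]
ft_force: [-0.4, -0.5, -0.1]
grip_width: 0.499
grasp_force: 0.0
```

Emit:
jog_arm:
  increments:
    - [0,0,0,0,0,0,0.4]
    - [0,0,0,0,0,0,0.6]
    - [0,0,-0.01,0,0,0,0.6]
    - [0,0,-0.025,0,0,0,0.6]
    - [0,0,-0.045,0,0,0,0.6]

```text
clock: 12.63
position: [0.5257, -0.201, 0.0901]
ee_rot: [0.755, 0.656, -0.002, -0.001]
ft_force: [0.5, -0.0, -0.4]
grip_width: 0.802
grasp_force: 0.0
```

```bash
python3 -c "
from g import *
to([.4935,-.303,.26],down(-18));print(get_obs()['joint_pos'])"
```

```text
inc [-0.1057, -0.0184, -0.1697] [-0.0037, 0.0014, 0.175] | pos [ 0.5257 -0.201   0.0901] f [ 0.5 -0.  -0.4] grip 0.802 0.0 t 12.63
[-0.2414  0.3507  0.6278  1.8063 -0.231   1.0625  0.3324]
```

Emit:
jog_arm:
  increments:
    - [0,0,-0.035,0,0,0,0.6]
    - [0,0,-0.07,0,0,0,0.8]
    - [0,0,-0.105,0,0,0,1]
    - [0.02,-0.02,-0.14,0,0,0,1]
    - [0.055,-0.04,-0.16,0,0,0,1]

```text
clock: 13.05
position: [0.4968, -0.1497, 0.251]
ee_rot: [0.757, 0.654, -0.0, 0.002]
ft_force: [1.6, 0.8, 0.2]
grip_width: 0.999
grasp_force: 0.0
```

Emit:
jog_arm:
  increments:
    - [0.04,-0.01,0,0,0,0,1]
    - [0.08,-0.03,0,0,0,0,1]
    - [0.12,-0.05,0,0,0,0,1]
    - [0.16,-0.06,0,0,0,0,1]
    - [0.2,-0.06,0,0,0,0,1]

```text
clock: 13.47
position: [0.4632, 0.0579, 0.2484]
ee_rot: [0.755, 0.656, 0.0, -0.0]
ft_force: [1.8, 0.0, 0.6]
grip_width: 0.996
grasp_force: 0.0
```

```bash
cat > m3.py <<'E'
from g import *
def rect(p):
    (c,w,a)=cv2.minAreaRect((p[:,:2]*1000).astype(np.float32));return np.round(c,1),np.round(w,1),round(a,2)
o=get_obs();print(o['position'])
t=snap('top');s=snap('scene')
for n,c in(('top',t),('scene',s)):
    P=pts(c);C=c['color'].astype(int);ok=c['depth']>0
    def box(x,y,z): return ok&(P[...,0]>x[0])&(P[...,0]<x[1])&(P[...,1]>y[0])&(P[...,1]<y[1])&(P[...,2]>z[0])&(P[...,2]<z[1])
    for nm,b in(('rib',box((.46,.6),(-.265,-.14),(.076,.088))),('base',box((.46,.6),(-.265,-.14),(.0475,.06))),('vb',box((.45,.65),(-.13,-.03),(.07,.1))),('bridge',box((.4,.6),(-.38,-.15),(.107,.123))),('grip',box((.4,.6),(-.38,-.15),(.147,.165)))):
        p=P[b]
        if len(p)>9: print(n,nm,rect(p),len(p),p[:,2].mean().round(4),p[:,2].std().round(4))
a=cv2.resize(s['color'][135:265,220:350],(400,400),interpolation=3);b=cv2.resize(t['color'][140:270,335:465],(400,400),interpolation=3)
cv2.imwrite('pics/c5.png',np.hstack([a,b])[:,:,::-1])
E
python3 m3.py
```

```text
[0.4632 0.0579 0.2484]
top rib (array([ 525.9, -202.4]), array([93.5, 28.4]), 82.45) 374 0.0809 0.0019
top base (array([ 526. , -202.8]), array([100.2,  60.2]), 82.27) 412 0.053 0.0021
top vb (array([ 538.4, -103.7]), array([46.1, 40.2]), 6.07) 215 0.0802 0.0051
top bridge (array([ 493.4, -305.1]), array([41.1, 99.5]), 71.58) 484 0.1149 0.0023
top grip (array([ 493.7, -304.8]), array([28.1, 28.2]), 72.44) 140 0.1546 0.0022
scene rib (array([ 525.5, -197.2]), array([96.8, 29.3]), 82.12) 250 0.0801 0.0022
scene base (array([ 516.2, -196.6]), array([103.4,  80.9]), 83.0) 291 0.0523 0.0026
scene vb (array([538. , -99.8]), array([49.7, 41.5]), 7.64) 197 0.0796 0.0052
scene bridge (array([ 493.3, -300.8]), array([ 44.6, 100. ]), 71.31) 336 0.1141 0.0032
scene grip (array([ 493.3, -301.5]), array([29.8, 29.5]), 75.39) 87 0.1539 0.0029
```

View pics/c5.png

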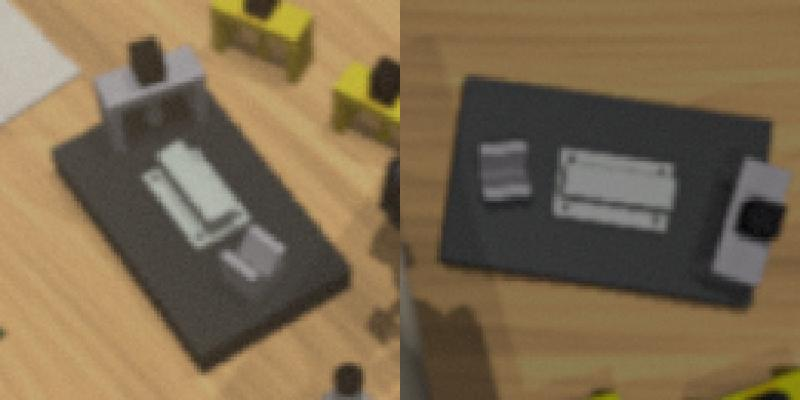

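The casting stands on its base in the middle of the plate: scene crop (200,195), top crop (615,190). The gauge is upright at top crop (755,215). From both views, casting centre (0.5257, -0.1998), yaw -7.7°; gauge grip (0.4935, -0.303), yaw -18°. Next, the gauge.

```bash
python3 -c "
from g import *
to([.494,-.303,.24],down(-18))"
```

```text
inc [-0.3594, 0.0769, 0.0072] [-0.0015, -0.0007, 0.1845] | pos [0.4642 0.0633 0.2476] f [ 0.3 -0.8 -0.3] grip 0.998 0.0 t 13.57
```

Emit:
jog_arm:
  increments:
    - [-0.03,0.008,0,0,0,0.02,1]
    - [-0.07,0.016,0,0,0,0.04,1]
    - [-0.11,0.025,0,0,0,0.06,1]
    - [-0.15,0.033,0,0,0,0.08,1]
    - [-0.19,0.042,0,0,0,0.1,1]

```text
clock: 13.98
position: [0.4796, -0.1398, 0.248]
ee_rot: [0.787, 0.617, -0.0, -0.0]
ft_force: [1.5, 0.7, 0.5]
grip_width: 1.001
grasp_force: 0.0
```

Emit:
jog_arm:
  increments:
    - [-0.04,0.008,0,0,0,0.02,1]
    - [-0.08,0.016,0,0,0,0.04,1]
    - [-0.115,0.023,0,0,0,0.06,1]
    - [-0.145,0.03,0,0,0,0.08,1]
    - [-0.165,0.034,0,0,0,0.084,1]

```text
clock: 14.4
position: [0.4728, -0.3096, 0.248]
ee_rot: [0.813, 0.582, -0.001, 0.0]
ft_force: [-0.3, 0.1, -0.2]
grip_width: 1.002
grasp_force: 0.0
```

Emit:
jog_arm:
  increments:
    - [0,0,0,0,0,0,1]
    - [0,0,0,0,0,0,1]
    - [0,0,0,0,0,0,1]

```text
clock: 14.65
position: [0.4741, -0.3052, 0.2474]
ee_rot: [0.811, 0.584, -0.001, -0.0]
ft_force: [0.6, 0.2, 0.6]
grip_width: 1.002
grasp_force: 0.0
```

```bash
python3 -c "
from g import *
to([.494,-.303,.11],down(-18));print(get_obs()['joint_pos'])"
```

```text
inc [0.0085, 0.0184, 0.1373] [-0.0018, 0.0008, -0.0084] | pos [ 0.4741 -0.3052  0.2474] f [0.6 0.2 0.6] grip 1.002 0.0 t 14.65
[-0.1863  0.2187  0.7948  1.6206 -0.1574  1.3705  0.3057]
```

Emit:
jog_arm:
  increments:
    - [0.004,0.009,0,0,0,0,1]
    - [0.0085,0.0184,0.005,-0.002,0.001,-0.008,1]
    - [0.0085,0.0184,0.025,-0.002,0.001,-0.008,1]
    - [0.0085,0.0184,0.045,-0.002,0.001,-0.008,1]
    - [0.0085,0.0184,0.06,-0.002,0.001,-0.008,1]

```text
clock: 15.07
position: [0.4952, -0.3019, 0.1852]
ee_rot: [0.808, 0.589, -0.0, -0.0]
ft_force: [-0.5, 0.3, -0.3]
grip_width: 0.996
grasp_force: 0.0
```

Emit:
jog_arm:
  increments:
    - [0,0,0,0,0,0,1]
    - [0,0,0,0,0,0,1]

```text
clock: 15.23
position: [0.4947, -0.3025, 0.1866]
ee_rot: [0.809, 0.588, -0.0, -0.0]
ft_force: [-0.3, -1.0, 0.4]
grip_width: 1.002
grasp_force: 0.0
```

```bash
python3 -c "
from g import *
to([.494,-.303,.11],down(-18))"
```

```text
inc [-0.0007, -0.0004, 0.0766] [-0.001, 0.0001, 0.001] | pos [ 0.4947 -0.3025  0.1866] f [-0.3 -1.   0.4] grip 1.002 0.0 t 15.23
```

Emit:
jog_arm:
  increments:
    - [0,0,0.018,0,0,0,1]
    - [-0.0005,0,0.036,0,0,0,1]
    - [-0.0005,0,0.054,0,0,0,1]
    - [-0.0005,0,0.068,0,0,0,1]
    - [-0.0005,0,0.075,0,0,0,1]

```text
clock: 15.65
position: [0.4945, -0.3035, 0.1116]
ee_rot: [0.809, 0.588, 0.0, 0.0]
ft_force: [-0.6, 0.1, -0.2]
grip_width: 0.998
grasp_force: 0.0
```

Emit:
jog_arm:
  increments:
    - [0,0,0,0,0,0,0.4]
    - [0,0,0,0,0,0,0]
    - [0,0,0,0,0,0,-0.2]
    - [0,0,0,0,0,0,-0.3]
    - [0,0,0,0,0,0,-0.4]
  grip_force: 20

```text
clock: 16.07
position: [0.4943, -0.3042, 0.113]
ee_rot: [0.809, 0.587, 0.0, 0.001]
ft_force: [-3.9, 1.7, 7.4]
grip_width: 0.325
grasp_force: 21.4
```

Emit:
jog_arm:
  increments:
    - [0,0,0,0,0,0,-0.45]
    - [0,0,0,0,0,0,-0.5]
    - [0,0,0,0,0,0,-0.6]
    - [0,0,0,0,0,0,-0.6]

```text
clock: 16.4
position: [0.4942, -0.3042, 0.113]
ee_rot: [0.809, 0.587, 0.0, 0.001]
ft_force: [-1.7, 1.8, 7.0]
grip_width: 0.321
grasp_force: 21.6
```

```bash
python3 -c "
from g import *
to([.494,-.303,.11],down(-18))"
```

```text
inc [0.0011, -0.0006, 0.003] [0.0014, -0.0001, -0.0008] | pos [ 0.4942 -0.3042  0.113 ] f [-1.7  1.8  7. ] grip 0.321 21.6 t 16.4
```

Emit:
jog_arm:
  increments:
    - [0,0,0,0,0,0,-0.6]
    - [0,0,0,0,0,0,-0.6]
    - [0,0,0,0,0,0,-0.6]
  grip_force: 70

```text
clock: 16.65
position: [0.4943, -0.3043, 0.1132]
ee_rot: [0.809, 0.587, 0.001, 0.001]
ft_force: [-2.3, 1.9, 8.3]
grip_width: 0.317
grasp_force: 69.6
```

Emit:
jog_arm:
  increments:
    - [0,0,-0.004,0,0,0,-0.6]
    - [0,0,-0.012,0,0,0,-0.6]
    - [0,0,-0.024,0,0,0,-0.6]
    - [0,0,-0.04,0,0,0,-0.6]
    - [0,0,-0.055,0,0,0,-0.6]

```text
clock: 17.07
position: [0.4937, -0.3041, 0.1684]
ee_rot: [0.809, 0.587, -0.0, 0.0]
ft_force: [-0.3, -0.4, -5.0]
grip_width: 0.316
grasp_force: 69.4
```

Emit:
jog_arm:
  increments:
    - [0,0,-0.01,0,0,0,-0.6]
    - [0,0,-0.015,0,0,0,-0.6]
    - [0,0,-0.015,0,0,0,-0.6]

```text
clock: 17.32
position: [0.4944, -0.3043, 0.1834]
ee_rot: [0.809, 0.587, 0.001, 0.001]
ft_force: [-0.2, 0.2, -4.0]
grip_width: 0.315
grasp_force: 69.6
```

```bash
python3 -c "
from g import *
to([.5264,-.2011,.182],down(-7.8))"
```

```text
inc [0.1081, -0.0015, 0.0013] [0.0021, 0.0003, -0.1788] | pos [ 0.4944 -0.3043  0.1834] f [-0.2  0.2 -4. ] grip 0.315 69.6 t 17.32
```

Emit:
jog_arm:
  increments:
    - [0.02,0,0,0,0,-0.03,-0.6]
    - [0.045,-0.0005,0,0.001,0,-0.07,-0.6]
    - [0.07,-0.001,0,0.001,0,-0.12,-0.6]
    - [0.09,-0.0015,0,0.002,0,-0.16,-0.6]
    - [0.108,-0.0015,0,0.002,0,-0.179,-0.6]

```text
clock: 17.73
position: [0.5259, -0.199, 0.1812]
ee_rot: [0.752, 0.659, -0.001, -0.001]
ft_force: [0.5, -0.1, -5.6]
grip_width: 0.313
grasp_force: 69.6
```

Emit:
jog_arm:
  increments:
    - [0,0,0,0,0,0,-0.6]
    - [0,0,0,0,0,0,-0.6]
    - [0,0,0,0,0,0,-0.6]

```text
clock: 17.98
position: [0.5255, -0.2016, 0.1817]
ee_rot: [0.754, 0.657, -0.001, -0.001]
ft_force: [-0.3, -0.3, -4.9]
grip_width: 0.315
grasp_force: 69.6
```

```bash
python3 -c "
from g import *
to([.5264,-.2011,.114],down(-7.8))"; python3 m3.py
```

```text
inc [0.0006, 0.001, 0.0677] [-0.0024, 0.0006, -0.0012] | pos [ 0.5255 -0.2016  0.1817] f [-0.3 -0.3 -4.9] grip 0.315 69.6 t 17.98
[ 0.5255 -0.2016  0.1817]
top rib (array([ 529.3, -177.6]), array([43.3, 28.5]), 83.83) 173 0.0808 0.002
top base (array([ 529.3, -178.9]), array([51.7, 60.3]), 81.68) 225 0.0528 0.0021
top vb (array([ 538.6, -103.9]), array([46.1, 40.1]), 6.63) 212 0.0802 0.0049
top bridge (array([ 524.9, -185.2]), array([101.8,  22. ]), 4.18) 16 0.1174 0.0033
top grip (array([ 523.3, -183.5]), array([99.4, 23.6]), 6.41) 20 0.1552 0.0049
scene rib (array([ 526.6, -194.3]), array([88.3, 29.7]), 83.16) 212 0.0803 0.0022
scene base (array([ 544.2, -195.9]), array([ 95.5, 108.5]), 84.88) 227 0.0526 0.0028
scene vb (array([ 538.2, -100. ]), array([49., 41.]), 7.21) 188 0.0796 0.0053
scene bridge (array([ 524.3, -197.8]), array([ 39.5, 100.3]), 82.75) 73 0.1166 0.0038
scene grip (array([ 532.6, -183.7]), array([ 38.7, 104.4]), 63.95) 49 0.1566 0.0051
```

View pics/c5.png

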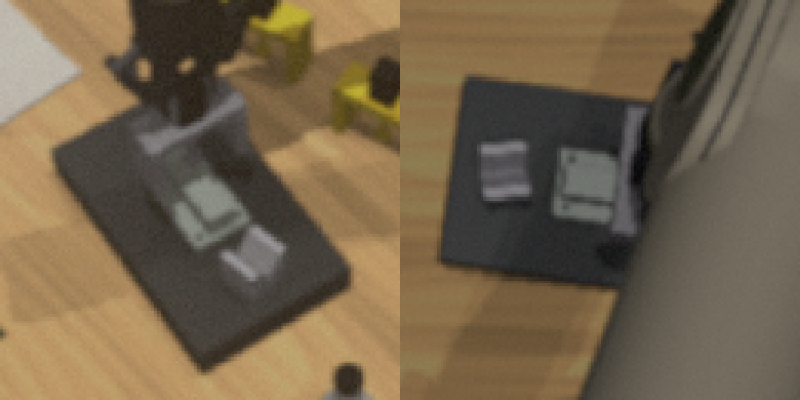

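The gauge hangs astride the casting: scene crop bridge (190,130), rib running below it to (215,205), square to it and clear of the V-block. Now lower it.

Emit:
jog_arm:
  increments:
    - [0.0005,0.001,0.005,-0.002,0,-0.001,-0.6]
    - [0.0005,0.001,0.015,-0.002,0,-0.001,-0.6]
    - [0.0005,0.001,0.025,-0.002,0,-0.001,-0.6]
    - [0.0005,0.001,0.032,-0.002,0,-0.001,-0.6]
    - [0.0005,0.001,0.035,-0.002,0,-0.001,-0.6]

```text
clock: 18.5
position: [0.5261, -0.2004, 0.1452]
ee_rot: [0.753, 0.658, -0.001, -0.001]
ft_force: [-1.1, 0.7, -3.5]
grip_width: 0.317
grasp_force: 69.7
```

Emit:
jog_arm:
  increments:
    - [0,0,0.006,0,0,0,-0.6]
    - [0,0,0.013,0,0,0,-0.6]
    - [0,0,0.02,0,0,0,-0.6]
    - [0,0,0.025,0,0,0,-0.6]
    - [0,0,0.027,0,0,0,-0.6]

```text
clock: 18.92
position: [0.5269, -0.2006, 0.1193]
ee_rot: [0.753, 0.658, -0.0, 0.0]
ft_force: [-0.8, 0.4, -3.1]
grip_width: 0.315
grasp_force: 69.9
```

Emit:
jog_arm:
  increments:
    - [0,0,0,0,0,0,-0.6]
    - [0,0,0,0,0,0,-0.6]

```text
clock: 19.08
position: [0.5269, -0.2006, 0.1202]
ee_rot: [0.753, 0.658, -0.0, 0.0]
ft_force: [-0.7, -0.4, -1.3]
grip_width: 0.314
grasp_force: 69.8
```

```bash
python3 -c "
from g import *
to([.5264,-.2011,.113],down(-7.8))"
```

```text
inc [-0.0005, -0.0004, 0.0072] [0.0001, 0.0001, 0.001] | pos [ 0.5269 -0.2006  0.1202] f [-0.7 -0.4 -1.3] grip 0.314 69.8 t 19.08
```

Foot contact is taking about 1.5–3 N as expected. Creep down.

Emit:
jog_arm:
  increments:
    - [0,0,0.0015,0,0,0,-0.6]
    - [0,0,0.003,0,0,0,-0.6]
    - [0,0,0.004,0,0,0,-0.6]
    - [0,0,0.005,0,0,0,-0.6]
    - [0,0,0.005,0,0,0,-0.6]

```text
clock: 19.5
position: [0.527, -0.2005, 0.115]
ee_rot: [0.753, 0.658, 0.0, 0.0]
ft_force: [0.4, -0.5, -2.4]
grip_width: 0.314
grasp_force: 69.9
```

Emit:
jog_arm:
  increments:
    - [0,0,0.0005,0,0,0,-0.6]
    - [0,0,0.001,0,0,0,-0.6]
    - [0,0,0.001,0,0,0,-0.6]

```text
clock: 19.75
position: [0.527, -0.2006, 0.1141]
ee_rot: [0.753, 0.658, 0.0, 0.0]
ft_force: [-0.0, -0.9, -2.1]
grip_width: 0.316
grasp_force: 69.9
```

Emit:
jog_arm:
  increments:
    - [0,0,0.0005,0,0,0,-0.6]
    - [0,0,0.001,0,0,0,-0.6]
    - [0,0,0.001,0,0,0,-0.6]

```text
clock: 20.0
position: [0.527, -0.2006, 0.1133]
ee_rot: [0.753, 0.658, 0.0, 0.0]
ft_force: [-2.2, -0.3, 0.6]
grip_width: 0.321
grasp_force: 70.1
```

Emit:
jog_arm:
  increments:
    - [0,0,0.0005,0,0,0,-0.6]
    - [0,0,0.0008,0,0,0,-0.6]
    - [0,0,0.0008,0,0,0,-0.6]

```text
clock: 20.25
position: [0.527, -0.2006, 0.1132]
ee_rot: [0.753, 0.658, 0.0, 0.0]
ft_force: [-5.7, 1.6, 9.6]
grip_width: 0.315
grasp_force: 71.7
```

Emit:
jog_arm:
  increments:
    - [0,0,0,0,0,0,-0.4]
    - [0,0,0,0,0,0,-0.35]
    - [0,0,0,0,0,0,-0.3]
    - [0,0,0,0,0,0,-0.2]
    - [0,0,0,0,0,0,0]
  grip_force: 20

```text
clock: 20.67
position: [0.5272, -0.2004, 0.1123]
ee_rot: [0.753, 0.658, 0.0, 0.0]
ft_force: [0.2, -0.1, -0.1]
grip_width: 0.496
grasp_force: 0.0
```

Emit:
jog_arm:
  increments:
    - [0,0,0,0,0,0,0.4]
    - [0,0,0,0,0,0,0.6]
    - [0,0,-0.012,0,0,0,0.6]
    - [0,0,-0.03,0,0,0,0.6]
    - [0,0,-0.055,0,0,0,0.6]

```text
clock: 21.08
position: [0.526, -0.2003, 0.1674]
ee_rot: [0.753, 0.658, -0.001, -0.001]
ft_force: [0.5, -0.3, 0.9]
grip_width: 0.801
grasp_force: 0.0
```

Emit:
jog_arm:
  increments:
    - [0,0,-0.03,0,0,0,0.6]
    - [0,0,-0.06,0,0,0,0.8]
    - [0.02,-0.01,-0.09,0,0,0,1]
    - [0.05,-0.03,-0.1,0,0,0,1]
    - [0.09,-0.045,-0.1,0,0,0,1]

```text
clock: 21.5
position: [0.4947, -0.1087, 0.2712]
ee_rot: [0.755, 0.656, 0.002, 0.002]
ft_force: [1.0, -0.3, -0.2]
grip_width: 1.002
grasp_force: 0.0
```

Emit:
jog_arm:
  increments:
    - [0.04,-0.01,0,0,0,0,1]
    - [0.08,-0.03,0,0,0,0,1]
    - [0.12,-0.05,0,0,0,0,1]
    - [0.16,-0.06,0,0,0,0,1]
    - [0.17,-0.06,0,0,0,0,1]

```text
clock: 21.92
position: [0.4564, 0.0758, 0.2684]
ee_rot: [0.751, 0.66, 0.001, -0.0]
ft_force: [0.9, -0.3, 0.7]
grip_width: 1.001
grasp_force: 0.0
```

```bash
sed -i 's/c5.png/c6.png/' m3.py; python3 m3.py
```

```text
[0.4564 0.0758 0.2684]
top rib (array([ 519.9, -197. ]), array([88.5, 86.6]), 47.63) 209 0.0809 0.002
top base (array([ 524.6, -202.3]), array([100.3,  96.7]), 81.27) 248 0.0531 0.0022
top vb (array([ 538.8, -103.8]), array([46.6, 40.2]), 5.78) 218 0.0802 0.0051
top bridge (array([ 526.7, -202.1]), array([ 40.9, 100.4]), 82.33) 465 0.1148 0.0022
top grip (array([ 526.5, -201.6]), array([28.1, 28.1]), 80.4) 116 0.1546 0.0023
scene rib (array([ 535.7, -193.1]), array([80.3, 89.4]), 28.77) 158 0.0804 0.0026
scene base (array([ 531.7, -178.5]), array([ 66.9, 102. ]), 74.85) 230 0.0529 0.0031
scene vb (array([537., -99.]), array([48.7, 42.9]), 5.38) 186 0.0799 0.0051
scene bridge (array([ 526.6, -196.9]), array([ 45.8, 101.5]), 80.97) 362 0.1139 0.003
scene grip (array([ 526.9, -197.3]), array([30.2, 28.5]), 83.07) 88 0.1543 0.0036
```

View pics/c6.png

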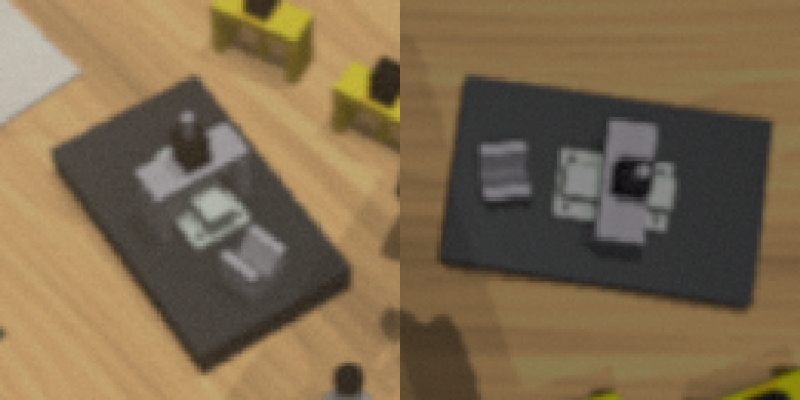

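The gauge stands astride the middle of the casting (top crop (630,180), scene crop (195,160)), within 1 mm of the casting's centre. Its bridge is at z 114.5 mm, so the legs are flat on the plate. The V-block has not moved and the arm is clear.

```bash
python3 -c "
from workcell import workorder
print(workorder.hand_in())"
```

```text
the job is handed in; nothing more can be done
None
```

The casting stands on its base on the plate, with the gauge set astride the middle of its rib (legs flat, within 1 mm of centre) and released; the job was handed in about 22 s into the 64 s limit, with no verdict returned.

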